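# Drive the stuck dowel stub out of a carver's holding block

## Robot

A 6-joint arm with a two-finger parallel gripper is mounted at the origin on the work surface. World frame = base frame: x ahead of the robot, y to its left, z up, the work surface at z = 0. Lengths are in m, angles in rad, forces in N, time in s.
With the tool pointing down it reaches from about 0.25 to 0.775 m from the base axis. Payload 4 kg.
Tool frame: the origin (TCP) lies at the very end of the fingers, on their centre line; the grasp point (between the pads) lies 19 mm behind it (robot.pinch_z is the distance from the TCP to the grasp point, in m); z points along the fingers, y is the line along which they close (so a half turn about z gives the same grasp; the last joint's range is limited). The gripper opens to 94 mm and grips with 3 to 60 N. Pads are 16 mm wide; open, the fingers measure 119 mm over their backs; the gripper's body (75 mm by 177 mm) begins 78 mm behind the grasp point.
Start: joints at [-1.367, 0.087, 1.371, -0, 1.684, -0.103], TCP at [0.166, -0.524, 0.206] pointing down, gripper open.
Joint ranges: [-3.1, 3.1], [-0.76, 2.03], [0.27, 2.55], [-1.08, 4.22], [0.17, 2.65], [-2.57, 2.57]. Speed limits (rad/s): [2.79, 2.79, 3.14, 3.14, 3.14, 3.14].

## Interface

Orientations are given as [roll, pitch, yaw] about the fixed x, y, z axes, in that order (R = Rz(yaw) Ry(pitch) Rx(roll)).
In Python, from bench import robot gives the robot as it stands.
- The arm moves only by the tool arm_command, never from a script. Its argument "targets" is one flat list of numbers, 7 for each row, row after row: the turn, a rotation vector about the tool's x, y, z in degrees, then the shift along the tool's x, y, z in mm, then the closure, from -1 (fully open) to 1 (shut). In form: [ax, ay, az, x, y, z, hand, ax, ay, az, x, y, z, hand, ...]. A call has 1 to 20 rows; each row is the pose to reach, as a shift and turn from the pose commanded when the call began, along the tool's axes at that moment; what a row does not reach only later rows make up. A row lasts 1/10 s, in which the tool goes at most 50 mm and 8.59 degrees, less where a joint would pass 70% of its speed; a pose out of reach is approached as far as the arm can. A call with a gripper value outside its range is refused whole. The fingers move at their own pace and stop on an object; the grip force is fixed at half the most. Time passes only in rows, so rows that repeat a pose let the fingers close. It gives the time, the measured TCP pose, the force, the opening and the grip force at its end, in the units of the state.
- robot.get_obs(): the state, without advancing time (a new reading comes with each control period).
- robot.snapshot(name): name is "scene" or "top"; returns a dict with "color" (420x560x3 uint8, red, green, blue), "range_z" (420x560 float32, m along the optical axis (not along the pixel's ray), 0 where there is no reading), "fx", "fy", "cx", "cy" (pixels), "dist_coeffs" ([k1, k2, p1, p2, k3] as OpenCV has them; the pictures are not rectified), "T" (4x4, takes a point from camera to world coordinates). Camera axes: x right, y down, z forward; pixel columns grow to the right and rows downward; lengths in m; the calibration is good to about 2 mm. A picture is of the moment at which its call begins.
- robot.close_job(): hands the job in; it is judged then, once.
The state is a dict: "time": time; "joint_positions": joint angles; "qvel": joint speeds; "joint_torque": joint torques, N m; "tool_pos": TCP position; "ee_rot": TCP orientation; "wrist_force": force on the tool from outside, world axes, zero at the start; "wrist_torque": the same for the moment, N m; "width": finger opening in m; "finger_force": force on a finger pad.
Only numpy, scipy, OpenCV 4.12 (cv2) and the standard library are available. Lean on these libraries where they do the work, as an engineer would, in place of code of your own. Each camera call takes 0.05 s, during which the arm holds its last target. There are 200 camera calls.

## Task

A snapped-off dowel stub is stuck in one bore of the wooden block on the bench stand. Take the drift from the tool rack (the tool with the wide flat metal collar under its handle) and push its rod straight down into that bore until the stub drops into the tray below and the collar rests on the block. Let go and leave the drift standing there, and leave the good headed peg in the other bore as it is.

Things in the scene. Friction and masses are not known exactly. Their poses are not given: they have to be found in the camera images.
- drift_grip (a point): Grip point on the axis of the drift, which hangs loose and upright in a rack (top 85 mm up), in a left-right row 75 mm apart with two collarless gouges as tall. Downwards: wood handle 26 mm dia, 65 long; metal collar 50 dia, 6 thick; steel rod 12 dia, 60 long. Point: 45 mm above the collar's underside, 26 below the handle's top, 105 above the rod's tip. z up the axis. 0.12 kg.
- stub_center (a point): Centre of the stub: headless light wood cylinder, 28 mm dia, 32 long, upright, tight in one of the block's two bores. Its top is 16 mm above this point, 5 mm below the block's top. The bore is 30 mm wide, right through the 40 mm block. About 4 to 9 N downward moves it; with its top 10 mm past mid-bore at most it drops by itself.
- peg_head (a point): Centre of the head of the good peg in the block's other bore, 80 mm from the stub: round wooden head, 40 mm dia, 14 high, lying on the block's top face (point 7 mm above that face), shank in the bore. Leave it alone.
- stand: Stand fixed to the table: wooden block 170 mm long (y), 76 deep (x), 40 thick, on two end cheeks over a catch tray with lips, open front and back. Origin on the table under its centre, z up. Block underside 75 mm up, top face 115 mm up; bores 40 mm either side of the centre along y; tray floor 10 mm up. y is within 20 degrees of left-right.
Mind the look-alikes: they are no part of the job. What is shaped like the part that bears drift_grip but blue or pink is not meant.

How it is judged:
By the outcome, as a careful person would: the job done as asked, in the order asked, and still so for the second after the job is handed in, with the robot touching nothing.
It also fails if it takes over 48 s, if anything falls off the work surface, if the arm or the gripper's body presses on something with over 40 N, if the wrist force passes 120 N, or if a joint passes its speed limit or range.

## Working session

There is one attempt and no reset: what is moved stays moved. The work goes in short steps, Python scripts to look and compute and a tool call to move; the robot and the scene stay as the last step left them, time stands still between calls to the robot, and variables do not carry over. Pictures are saved under pics/ and viewed, at most 10 in all, crops included, and the job is handed in when it is done.

Besides the shell and the picture viewer there is one more tool, called after "Emit:" as name(argument=value, ...) on one line, values as JSON. arm_command: Moves the arm, as the interface text tells. Its arguments: {"type":"object","properties":{"targets":{"type":"array"}},"required":["targets"]}

```bash
mkdir -p pics; cat > h.py <<'E'
import numpy as np,cv2,pickle
from bench import robot
def snap(n,tag):
    s=robot.snapshot(n); pickle.dump(s,open(f'{tag}.pkl','wb')); cv2.imwrite(f'pics/{tag}.png',s['color'][:,:,::-1]); return s
def load(tag): return pickle.load(open(f'{tag}.pkl','rb'))
def ray(s,uv):
    K=np.array([[s['fx'],0,s['cx']],[0,s['fy'],s['cy']],[0,0,1]])
    p=cv2.undistortPoints(np.array(uv,float).reshape(-1,1,2),K,np.array(s['dist_coeffs'],float)).reshape(-1,2)
    return np.c_[p,np.ones(len(p))]
def onz(s,uv,z):
    T=np.array(s['T']); d=ray(s,uv)@T[:3,:3].T; o=T[:3,3]
    return o+d*((z-o[2])/d[:,2])[:,None]
def cloud(s):
    h,w=s['range_z'].shape; v,u=np.mgrid[:h,:w]
    d=ray(s,np.c_[u.ravel(),v.ravel()])*s['range_z'].reshape(-1,1)
    T=np.array(s['T']); return (d@T[:3,:3].T+T[:3,3]).reshape(h,w,3)
E
python3 - <<'E'
from h import *
for n in('top','scene'):
    s=snap(n,n+'0'); print(n,np.round(s['T'],3).tolist(),s['fx'],s['cx'],s['cy'])
print(robot.get_obs())
E
```

```text
top [[-0.028, -0.985, 0.17, 0.381], [-0.999, 0.025, -0.023, -0.019], [0.019, -0.17, -0.985, 1.056], [0.0, 0.0, 0.0, 1.0]] 486.0442601220827 282.15368008396183 211.26679582011772
scene [[0.827, 0.447, -0.341, 0.841], [0.561, -0.675, 0.479, -0.422], [-0.016, -0.588, -0.809, 0.731], [0.0, 0.0, 0.0, 1.0]] 427.015948335396 282.17967758666845 209.02960004518178
{'time': 0.1, 'joint_positions': array([-1.36707522e+00,  8.78816157e-02,  1.37206408e+00,  2.64042057e-05,
        1.68360671e+00, -1.03082942e-01]), 'qvel': array([ 0.00070476, -0.00264493, -0.00472436, -0.00079936, -0.0009739 ,
       -0.00026808]), 'joint_torque': array([ 1.38718740e-03, -3.41251981e+01, -3.03301013e+01,  7.19559984e-02,
        3.03931371e-02, -9.27803148e-05]), 'tool_pos': array([ 0.16602247, -0.52383699,  0.20444075]), 'ee_rot': array([-3.13964600e+00, -2.27762494e-04,  3.06806772e-01]), 'wrist_force': array([-0.64085344, -0.31384276, -0.1815941 ]), 'wrist_torque': array([ 0.00457406,  0.0175987 , -0.01937614]), 'finger_force': 0.0, 'width': 0.09462123716169103}
```

View pics/top0.png

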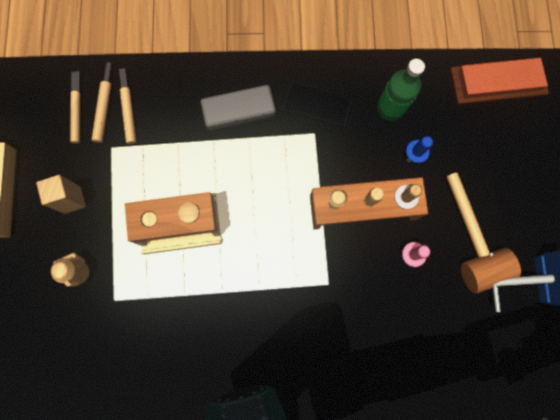

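View pics/scene0.png

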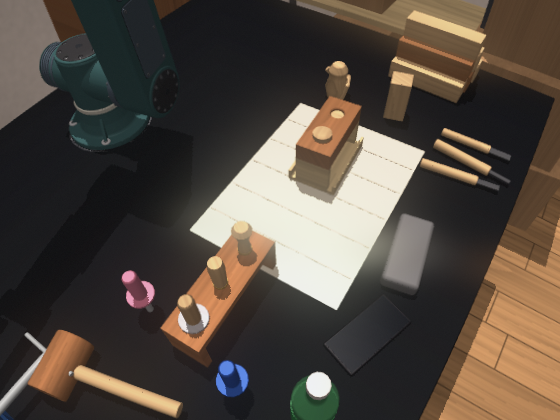

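The top view shows the drift, with its pale collar, at (408,196) and its handle top at (415,190). The stub is at (149,219) and the peg head at (189,212). Next I'll zoom in and measure.

```bash
python3 - <<'E'
from h import *
s=load('top0'); c=s['color'][:,:,::-1]
a=cv2.resize(c[175:255,115:225],None,fx=7,fy=7,interpolation=cv2.INTER_CUBIC)[:,:390*2]
a=cv2.resize(c[180:250,120:220],(400,280),interpolation=cv2.INTER_CUBIC)
b=cv2.resize(c[165:235,345:445],(400,280),interpolation=cv2.INTER_CUBIC)
s2=load('scene0'); d=s2['color'][:,:,::-1]
e=cv2.resize(d[90:160,290:390],(400,280),interpolation=cv2.INTER_CUBIC)
f=cv2.resize(d[285:355,150:250],(400,280),interpolation=cv2.INTER_CUBIC)
cv2.imwrite('pics/crop.png',np.vstack([np.hstack([a,b]),np.hstack([e,f])]))
P=cloud(s)
for u,v in[(149,219),(189,212),(170,220),(415,190),(377,195),(339,199),(398,199),(358,202)]: print((u,v),np.round(P[v,u],3))
P2=cloud(s2)
for u,v in[(338,114),(322,134),(186,301),(195,325)]: print('s',(u,v),np.round(P2[v,u],3))
# white collar cloud
hsv=cv2.cvtColor(s['color'],cv2.COLOR_RGB2HSV)
m=(hsv[...,1]<60)&(hsv[...,2]>130); m[:, :390]=0;m[:,:]&=True; m[:178]=0;m[214:]=0;m[:,430:]=0
q=P[m]; print('collar',m.sum(),np.round(np.median(q,0),3),q.min(0),q.max(0))
E
```

```text
(149, 219) [0.535 0.222 0.11 ]
(189, 212) [0.544 0.14  0.128]
(170, 220) [0.531 0.179 0.115]
(415, 190) [ 0.571 -0.295  0.154]
(377, 195) [ 0.563 -0.221  0.156]
(339, 199) [ 0.556 -0.148  0.157]
(398, 199) [ 0.566 -0.278  0.091]
(358, 202) [ 0.563 -0.197  0.085]
s (338, 114) [0.538 0.223 0.11 ]
s (322, 134) [0.549 0.135 0.127]
s (186, 301) [ 0.575 -0.296  0.155]
s (195, 325) [ 0.585 -0.305  0.092]
collar 250 [ 0.562 -0.287  0.092] [ 0.5469321  -0.31780265  0.08763466] [ 0.59359678 -0.27062062  0.14923711]
```

View pics/crop.png

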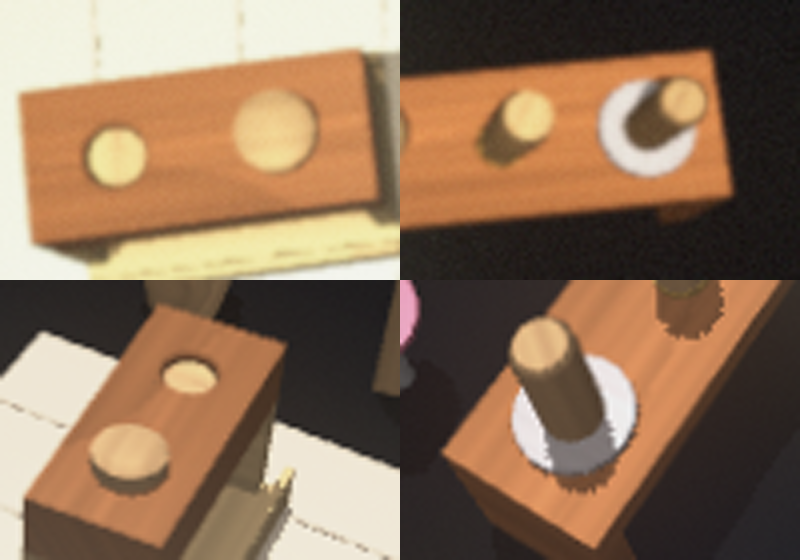

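The crop confirms the measurements. The handle top is at (415.5,190) in the top view and (185.5,301) in the scene view. The stub is at (149,219) and (337.5,114), and it's headless and recessed. The peg has its head.

```bash
python3 - <<'E'
from h import *
a=load('top0');b=load('scene0')
def two(p,q):
    A=[];y=[]
    for s,uv in((a,p),(b,q)):
        T=np.array(s['T']);d=T[:3,:3]@ray(s,[uv])[0];d/=np.linalg.norm(d);M=np.eye(3)-np.outer(d,d);A.append(M);y.append(M@T[:3,3])
    return np.round(np.linalg.lstsq(np.vstack(A),np.hstack(y),rcond=None)[0],4)
for n,p,q,z in[('top',(415.4,190.1),(185.4,300.9),.156),('collar',(406.6,196.6),(193.1,317.9),.091),('stub',(148.9,218.9),(337.1,113.9),.110),('peg',(188.4,212.4),(322,133),.129),('gouge',(339,199),(242,229),.156)]:
    print(n,two(p,q),np.round(onz(a,[p],z)[0],4),np.round(onz(b,[q],z)[0],4))
E
```

```text
top [ 0.5719 -0.296   0.1516] [ 0.5704 -0.2955  0.156 ] [ 0.5746 -0.2963  0.156 ]
collar [ 0.5721 -0.2969  0.0873] [ 0.571  -0.2963  0.091 ] [ 0.574  -0.2972  0.091 ]
stub [0.5355 0.2222 0.1088] [0.535  0.2217 0.11  ] [0.5363 0.2214 0.11  ]
peg [0.5444 0.1424 0.1207] [0.5427 0.1407 0.129 ] [0.5487 0.135  0.129 ]
gouge [ 0.5607 -0.1473  0.1456] [ 0.5566 -0.1481  0.156 ] [ 0.5676 -0.15    0.156 ]
```

Emit:
arm_command(targets=[0,0,0,0,0,-54,-1,0,0,-10,30,-5,-54,-1,0,0,-78,456,-95,-54,-1,0,0,-78,456,-95,-54,-1,0,0,-78,456,-95,-54,-1,0,0,-78,456,-95,-54,-1,0,0,-78,456,-95,-54,-1,0,0,-78,456,-95,-54,-1,0,0,-78,456,-95,-54,-1,0,0,-78,456,-95,-54,-1,0,0,-78,456,-95,-54,-1,0,0,-78,456,-95,-54,-1,0,0,-78,456,-95,-54,-1,0,0,-78,456,-95,-54,-1,0,0,-78,456,-95,-54,-1,0,0,-78,456,-95,-54,-1,0,0,-78,456,-95,-54,-1])

```text
time: 1.8
tool_pos: [0.5714, -0.2968, 0.2599]
ee_rot: [3.141, 0.0, 1.667]
wrist_force: [0.7, 0.0, -0.6]
width: 0.094
finger_force: 0.0
```

Emit:
arm_command(targets=[0,0,0,0.7,0.7,40,-1,0,0,0,0.7,0.7,80,-1,0,0,0,0.7,0.7,115,-1,0,0,0,0.7,0.7,135,-1,0,0,0,0.7,0.7,149,-1,0,0,0,0.7,0.7,149,-1,0,0,0,0.7,0.7,149,1,0,0,0,0.7,0.7,149,1,0,0,0,0.7,0.7,149,1,0,0,0,0.7,0.7,149,1,0,0,0,0.7,0.7,149,1,0,0,0,0.7,0.7,149,1,0,0,0,0.7,0.7,149,1,0,0,0,0.7,0.7,149,1])

```text
time: 3.2
tool_pos: [0.5727, -0.2953, 0.1104]
ee_rot: [-3.141, -0.0, 1.668]
wrist_force: [0.5, 0.3, 0.2]
width: 0.0333
finger_force: 0.0
```

Emit:
arm_command(targets=[0,0,0,0,0,0,1,0,0,0,0,0,0,1,0,0,0,0,0,0,1,0,0,0,0,0,0,1])

```text
time: 3.6
tool_pos: [0.5726, -0.2953, 0.1104]
ee_rot: [-3.141, -0.0, 1.668]
wrist_force: [0.4, 0.5, -0.7]
width: 0.0255
finger_force: 30.0
```

Gripped. Lift 135 mm smoothly.

Emit:
arm_command(targets=[0,0,0,0,0,-8,1,0,0,0,0,0,-25,1,0,0,0,0,0,-45,1,0,0,0,0,0,-65,1,0,0,0,0,0,-85,1,0,0,0,0,0,-105,1,0,0,0,0,0,-122,1,0,0,0,0,0,-135,1,0,0,0,0,0,-140,1,0,0,0,0,0,-140,1,0,0,0,0,0,-140,1])

```text
time: 4.7
tool_pos: [0.5725, -0.2951, 0.2494]
ee_rot: [-3.14, -0.001, 1.668]
wrist_force: [-0.2, 0.6, -2.3]
width: 0.0253
finger_force: 30.0
```

```bash
python3 - <<'E'
from h import *
s=snap('scene','scene1'); t=snap('top','top1')
f=lambda c:cv2.resize(c,(400,400),interpolation=cv2.INTER_CUBIC)
cv2.imwrite('pics/crop1.png',np.hstack([f(s['color'][190:390,100:300,::-1]),f(t['color'][100:300,310:510,::-1])]))
E
```

```text
(no output)
```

View pics/crop1.png

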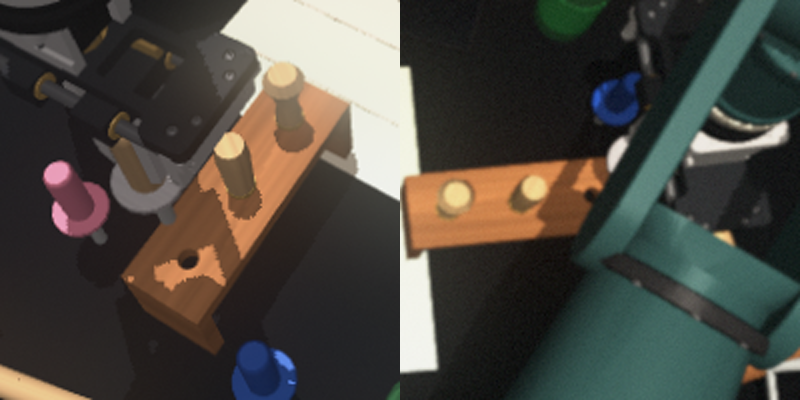

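The drift is held by the handle with its collar and rod hanging below, and both gouges are still in the rack. Next I'll raise it to clear the gouges and carry it over the stub.

Emit:
arm_command(targets=[0,0,0,0,0,-20,1,0,0,0,0,0,-40,1,0,0,0,15,0,-40,1,0,0,0,45,1,-40,1,0,0,0,85,2,-40,1,0,0,0,130,3,-40,1,0,0,0,175,4,-40,1,0,0,0,220,5,-40,1,0,0,0,265,6,-40,1,0,0,0,310,8,-40,1,0,0,0,355,9,-40,1,0,0,0,400,10,-40,1,0,0,0,440,11,-40,1,0,0,0,475,12,-40,1,0,0,0,500,13,-40,1,0,0,0,513,13.3,-40,1,0,0,0,518.3,13.3,-40,1,0,0,0,518.3,13.3,-40,1,0,0,0,518.3,13.3,-40,1])

```text
time: 6.7
tool_pos: [0.5357, 0.2208, 0.2903]
ee_rot: [-3.141, 0.001, 1.667]
wrist_force: [0.0, -0.3, -1.4]
width: 0.0253
finger_force: 30.0
```

```bash
python3 - <<'E'
from h import *
s=snap('scene','scene2'); t=snap('top','top2')
f=lambda c:cv2.resize(c,(400,400),interpolation=cv2.INTER_CUBIC)
cv2.imwrite('pics/crop2.png',np.hstack([cv2.resize(s['color'][40:190,270:420,::-1],(400,400),interpolation=cv2.INTER_CUBIC),f(t['color'][120:320,60:260,::-1])]))
E
```

```text
(no output)
```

View pics/crop2.png

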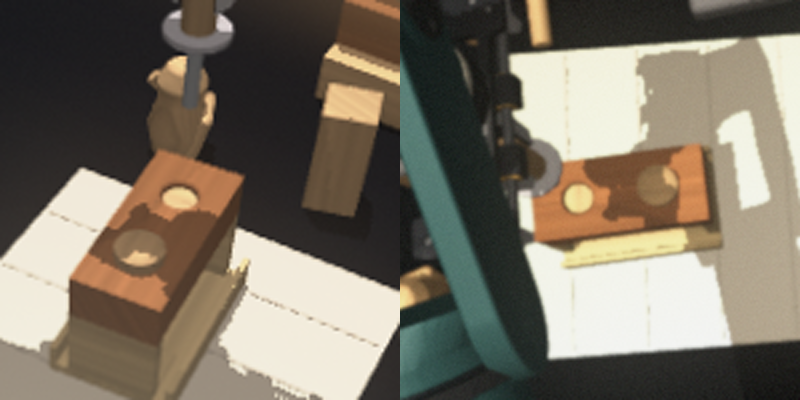

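```bash
python3 - <<'E'
from h import *
s=load('scene2');T=np.linalg.inv(s['T'])
K=np.array([[s['fx'],0,s['cx']],[0,s['fy'],s['cy']],[0,0,1]])
X=np.array([[.5357,.2208,z] for z in(.204,.264,.115)])
p=cv2.projectPoints(X,cv2.Rodrigues(T[:3,:3])[0],T[:3,3],K,np.array(s['dist_coeffs'],float))[0].reshape(-1,2)
print(p, (p-[270,40])*400/150)
print(onz(s,[(341.2,79.2)],.204))
E
```

```text
[[340.57738919  78.12382348]
 [343.33580662  52.09545346]
 [336.90229814 112.17727637]] [[188.20637116 101.66352928]
 [195.56215098  32.25454256]
 [178.40612838 192.472737  ]]
[[0.53843002 0.21843881 0.204     ]]
```

The drift hangs vertical, with its tip within about 3 mm of where it should be, and the bore leaves 9 mm of slack. I'll start down.

Emit:
arm_command(targets=[0,0,0,1,0,30,1,0,0,0,1,0,60,1,0,0,0,1,0,80,1,0,0,0,1,0,88,1,0,0,0,1,0,93,1,0,0,0,1,0,97,1,0,0,0,1,0,101,1,0,0,0,1,0,105,1,0,0,0,1,0,109,1,0,0,0,1,0,113,1,0,0,0,1,0,117,1,0,0,0,1,0,121,1,0,0,0,1,0,125,1,0,0,0,1,0,129,1,0,0,0,1,0,133,1,0,0,0,1,0,137,1,0,0,0,1,0,141,1,0,0,0,1,0,144,1,0,0,0,1,0,144,1])

```text
time: 8.7
tool_pos: [0.5352, 0.2227, 0.1455]
ee_rot: [-3.14, 0.0, 1.668]
wrist_force: [0.1, 0.2, -1.4]
width: 0.0255
finger_force: 30.0
```

```bash
python3 - <<'E'
from h import *
s=snap('scene','scene3')
cv2.imwrite('pics/crop3.png',cv2.resize(s['color'][60:210,270:420,::-1],(600,600),interpolation=cv2.INTER_CUBIC))
E
```

```text
(no output)
```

View pics/crop3.png

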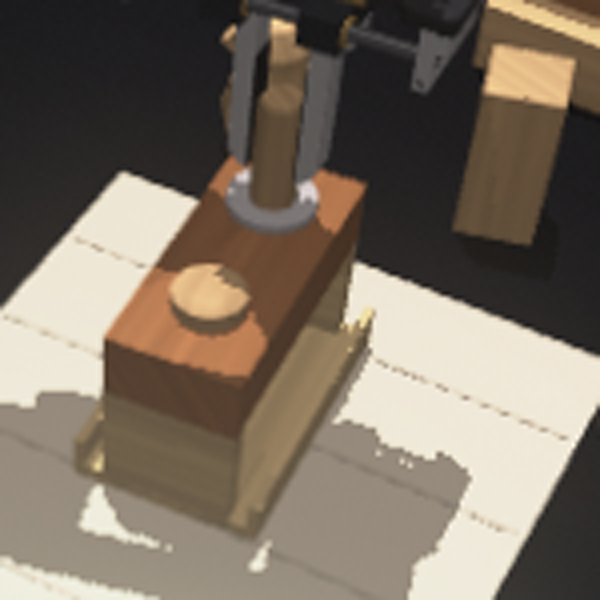

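The collar is just above the block with no load on the wrist, and the peg hasn't moved. I'll lower slowly until it makes contact.

Emit:
arm_command(targets=[0,0,0,0,0,2,1,0,0,0,0,0,3.5,1,0,0,0,0,0,4.5,1,0,0,0,0,0,4.5,1,0,0,0,0,0,4.5,1])

```text
time: 9.25
tool_pos: [0.5355, 0.2228, 0.142]
ee_rot: [3.142, 0.0, 1.668]
wrist_force: [0.4, 0.2, -0.9]
width: 0.0253
finger_force: 30.0
```

Emit:
arm_command(targets=[0,0,0,0,0,1,1,0,0,0,0,0,1,1,0,0,0,0,0,1,1])

```text
time: 9.55
tool_pos: [0.5355, 0.2228, 0.1409]
ee_rot: [-3.141, 0.0, 1.668]
wrist_force: [-0.0, 0.0, -1.9]
width: 0.0251
finger_force: 30.0
```

Emit:
arm_command(targets=[0,0,0,0,0,0.8,1,0,0,0,0,0,0.8,1,0,0,0,0,0,0.8,1])

```text
time: 9.85
tool_pos: [0.5356, 0.2229, 0.1403]
ee_rot: [3.141, 0.0, 1.668]
wrist_force: [-0.2, 0.3, 0.2]
width: 0.0254
finger_force: 30.0
```

Emit:
arm_command(targets=[0,0,0,0,0,1,1,0,0,0,0,0,1,1,0,0,0,0,0,1,1])

```text
time: 10.15
tool_pos: [0.5356, 0.2229, 0.1403]
ee_rot: [3.141, -0.0, 1.668]
wrist_force: [-3.6, -0.1, 4.8]
width: 0.0253
finger_force: 30.0
```

It's in contact and seated. I'll open the fingers, then retreat straight up.

Emit:
arm_command(targets=[0,0,0,0,0,-0.8,1,0,0,0,0,0,-0.8,-1,0,0,0,0,0,-0.8,-1,0,0,0,0,0,-0.8,-1,0,0,0,0,0,-0.8,-1,0,0,0,0,0,-0.8,-1,0,0,0,0,0,-0.8,-1,0,0,0,0,0,-0.8,-1,0,0,0,0,0,-0.8,-1])

```text
time: 11.05
tool_pos: [0.5355, 0.2228, 0.14]
ee_rot: [3.142, 0.0, 1.668]
wrist_force: [-0.4, 0.4, 0.7]
width: 0.0864
finger_force: 0.0
```

Emit:
arm_command(targets=[0,0,0,0,0,-15,-1,0,0,0,0,0,-40,-1,0,0,0,0,0,-75,-1,0,0,0,0,0,-110,-1,0,0,0,0,0,-130,-1,0,0,0,-40,0,-140,-1,0,0,0,-90,0,-140,-1,0,0,0,-135,0,-140,-1,0,0,0,-180,0,-140,-1,0,0,0,-220,0,-140,-1,0,0,0,-260,0,-140,-1,0,0,0,-290,0,-140,-1,0,0,0,-300,0,-140,-1,0,0,0,-300,0,-140,-1])

```text
time: 12.45
tool_pos: [0.5648, -0.0767, 0.2807]
ee_rot: [3.141, -0.0, 1.666]
wrist_force: [-0.2, -0.1, -0.3]
width: 0.0937
finger_force: 0.0
```

```bash
python3 - <<'E'
from h import *
s=snap('scene','scene4'); t=snap('top','top4')
f=lambda c:cv2.resize(c,(400,400),interpolation=cv2.INTER_CUBIC)
cv2.imwrite('pics/crop4.png',np.hstack([f(s['color'][60:210,270:420,::-1]),f(t['color'][140:290,90:240,::-1])]))
P=cloud(t)[170:260,110:230];m=P[...,2]>.148;print('handle top',P[m].mean(0),P[m].max(0),m.sum())
E
```

```text
handle top [0.50915618 0.18220157 0.31599557] [0.54773548 0.23458245 1.05623294] 275
```

View pics/crop4.png

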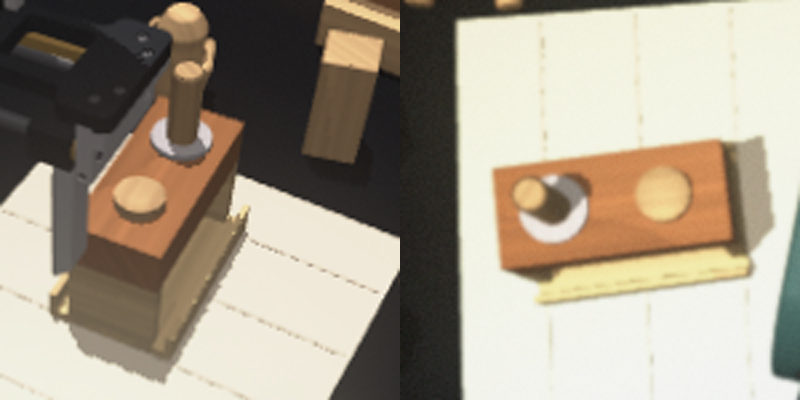

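```bash
python3 - <<'E'
from h import *
t=load('top4');P=cloud(t)
for x,y in[(530,193),(540,228),(575,225),(663,193)]:
    u,v=int(90+(x-400)*.375),int(140+y*.375); print(np.round(P[v,u],3))
print(robot.close_job())
E
```

```text
[0.536 0.223 0.186]
[0.521 0.232 0.123]
[0.523 0.206 0.123]
[0.543 0.141 0.13 ]
the job is handed in; nothing more can be done
None
```

The drift is standing upright in the stub's bore with its collar on the block, the peg hasn't moved, and the job was handed in at about 12.5 s. I couldn't see the stub in the tray; I take it to have dropped because the collar is fully seated, so the rod goes right through the block.

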